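# Fetch the dosing cup from behind the detergents

## Task

The dosing cup stands in the white caddy, hemmed in by three detergent containers. First clear all three containers onto the metal tray, then take the cup out and stand it in the small round dish, and only then put each container back in the caddy, centred on and lined up with the cork coaster of its own footprint (round, square, oblong). Keep the cup and the containers upright throughout.

Things in the scene. Friction and masses are not known exactly. Their poses are not given: they have to be found in the camera images.
- bottle: Round white detergent bottle, 54 mm in diameter, 160 mm tall in all; straight up to 100 mm, then a conical shoulder; a grey ribbed screw cap 32 mm in diameter and 38 mm tall is centred on top, good to grip from above (from 122 to 160 mm). About 0.22 kg. Origin at the centre of its underside, z up. Starts on the round coaster.
- jug: Square white detergent jug, 50 x 50 mm, 146 mm tall in all; square body up to 100 mm; a grey ribbed screw cap 32 mm in diameter and 38 mm tall is centred on top, good to grip from above (from 108 to 146 mm). About 0.24 kg. Origin at the centre of its underside, x and y along its sides, z up. Starts on the square coaster.
- pack: Oblong white detergent pack, 60 mm (its x) by 40 mm (its y), 150 mm tall in all; oblong body up to 104 mm; a grey ribbed screw cap 32 mm in diameter and 38 mm tall is centred on top, good to grip from above (from 112 to 150 mm). About 0.22 kg. Origin at the centre of its underside, z up. Starts on the oblong coaster.
- cup: Grey open dosing cup, 50 mm tall, 50 mm in outer diameter at the rim and 44 mm at the foot, wall 3 mm. 0.05 kg. Origin at the centre of its underside, z up. It stands on the caddy floor (6 mm above the table), its centre about 68 mm from the centre of each of the three containers, which leave the gripper no room until they are cleared.
- round_coaster: Fixed round cork coaster, 66 mm in diameter, 3 mm thick, on the caddy floor, the bottle's place. The three coasters stand to the left, to the right and on the robot's side of the cup, in any order. The caddy is a fixed white plastic tray, 200 x 230 mm, with a rim 16 mm high. Origin at the centre of its underside (6 mm above the table); its top is 3 mm higher.
- square_coaster: Fixed square cork coaster, 61 x 61 mm, 3 mm thick, on the caddy floor, the jug's place. Origin at the centre of its underside, x and y along its sides; its top is 3 mm higher. A small loose tub, 34 mm high, stands in one corner of the caddy.
- oblong_coaster: Fixed oblong cork coaster, 70 mm (its x) by 50 mm (its y), 3 mm thick, on the caddy floor, the pack's place. Origin at the centre of its underside; its top is 3 mm higher. The pack may stand on it either way round, its long side along the coaster's.
- tray: Fixed bare-metal tray, 240 mm (its x) by 180 mm (its y), floor 5 mm thick, wall 5 mm thick, rim 12 mm high: the side area, with room for all three containers, anywhere within its rim. Origin at the centre of its underside, so its inner floor is about 5 mm above the origin.
- dish: Fixed small round white dish, 92 mm in outer diameter, 78 mm across inside at its floor, floor 4 mm thick, rim 11 mm high. Origin at the centre of its underside. A few low loose things (soap, pegs, a brush, under 40 mm high) lie around it.

How it is judged:
By the outcome, as a careful person would: the job done as asked, in the order asked, and still so for the second after the job is handed in, with the robot touching nothing.
It also fails if it takes over 139 s, if anything falls off the work surface, if the arm or the gripper's body presses on something with over 40 N, if the wrist force passes 120 N, or if a joint passes its speed limit or range.

## Robot

A 6-joint arm with a two-finger parallel gripper is mounted at the origin on the work surface. World frame = base frame: x ahead of the robot, y to its left, z up, the work surface at z = 0. Lengths are in mm, angles in rad, forces in N, time in s.
With the tool pointing down it reaches from about 400 to 925 mm from the base axis. Payload 12.5 kg.
Tool frame: the origin (TCP) lies midway between the tips of the shut fingers; the grasp point (between the pads) lies 19 mm behind it; z points along the fingers, y is the line along which they close (so a half turn about z gives the same grasp; the last joint's range is limited). The gripper opens to 95 mm and grips with 3 to 60 N. Pads are 20 mm wide; open, the fingers measure 119 mm over their backs; the gripper's body (75 mm by 180 mm) begins 59 mm behind the grasp point.
Start: joints at [-1.446, 0.491, 1.559, -0, 1.092, -0.106], TCP at [142.995, -608.44, 214.661] pointing down, gripper open.
Joint ranges: [-3.1, 3.1], [-0.84, 2.19], [0.05, 2.79], [-1.13, 4.28], [0.06, 2.93], [-2.69, 2.69]. Speed limits (rad/s): [2.22, 2.22, 2.79, 3.14, 3.14, 3.14].

## Interface

Orientations are given as [roll, pitch, yaw] about the fixed x, y, z axes, in that order (R = Rz(yaw) Ry(pitch) Rx(roll)).
In Python, from cell import * gives the robot as it stands.
- The arm moves only by the tool servo_tool, never from a script. Its argument "moves" is one flat list of numbers, 5 for each row, row after row: the shift along the world's x, y, z as a fraction of full scale, then the turn about the world's z as a fraction of full scale, then the opening, from 0 (shut) to 1 (fully open). A call has 1 to 12 rows; each row is the pose to reach, as a shift and turn from the pose commanded when the call began, turning the shorter way round; what a row does not reach only later rows make up. Full scale, the value 1, is 400 mm for a shift and 180 degrees for a turn. A row lasts 1/12 s, in which the tool goes at most 41.7 mm and 7.16 degrees, less where a joint would pass 70% of its speed; a pose out of reach is approached as far as the arm can. A call with a number of a shift or a turn outside -1 to 1 is refused whole. A call with a gripper value outside its range is refused whole. The fingers move at their own pace and stop on an object; the grip force is fixed at half the most. Time passes only in rows, so rows that repeat a pose let the fingers close. It gives the time, the measured TCP pose, the force, the opening and the grip force at its end, in the units of the state.
- state(): the state, without advancing time (a new reading comes with each control period).
- read_camera(name): name is "scene" or "top" or "wrist"; returns (picture, depth): 400x640x3 uint8, blue, green, red; 400x640 float32, mm along the optical axis (not along the pixel's ray), 0 where there is no reading.
- get_calibration(name): a dict with "K" (3x3 intrinsics, pixels), "k1" (the pictures are not rectified: a ray, as slopes to the right and down, at radius r is drawn at 1 + k1 r^2 times it, then the intrinsics apply), "R" (3x3) and "t" (3): a world point X has camera coordinates R X + t. Camera axes: x right, y down, z forward; pixel columns grow to the right and rows downward; lengths in mm; the calibration is good to about 2 mm. A picture is of the moment at which its call begins: read the wrist's pose just before it. get_calibration takes no time and is no camera call; for the wrist camera it gives the pose at the moment of the call.
- job_done(): hands the job in; it is judged then, once.
The state is a dict: "t": time; "joints": joint angles; "qvel": joint speeds; "tau": joint torques, N m; "eef_pos": TCP position; "tcp_rot": TCP orientation; "ft_force": force on the tool from outside, world axes, zero at the start; "moment": the same for the moment, N m; "opening": opening from 0.0 (shut) to 1.0 (fully open); "grip_force": force on a finger pad.
Only numpy, scipy, OpenCV 4.12 (cv2) and the standard library are available. Lean on these libraries where they do the work, as an engineer would, in place of code of your own. Each camera call takes 0.05 s, during which the arm holds its last target. There are 200 camera calls.

## Working session

There is one attempt and no reset: what is moved stays moved. The work goes in short steps, Python scripts to look and compute and a tool call to move; the robot and the scene stay as the last step left them, time stands still between calls to the robot, and variables do not carry over. Pictures are saved under pics/ and viewed, at most 14 in all, crops included, and the job is handed in when it is done.

Besides the shell and the picture viewer there is one more tool, called after ">>>" as name(argument=value, ...) on one line, values as JSON. servo_tool: Moves the arm, as the interface text tells. Its arguments: {"type":"object","properties":{"moves":{"type":"array"}},"required":["moves"]}

```bash
ls; mkdir -p pics; python3 - <<'E'
from cell import *
import cv2
for n in ["top","scene"]:
    p,d=read_camera(n); cv2.imwrite(f"pics/{n}0.png",p)
    import numpy as np; np.savez(f"{n}0.npz",p=p,d=d)
    c=get_calibration(n); print(n,c)
print(state())
E
```

```text
pics
top {'K': array([[372.0468531 ,   0.        , 318.61553296],
       [  0.        , 372.0468531 , 198.84345277],
       [  0.        ,   0.        ,   1.        ]]), 'k1': 0.013575619791776123, 'R': array([[ 0.02916514, -0.99952536, -0.00992199],
       [-0.98775412, -0.02729681, -0.15361214],
       [ 0.15326839,  0.0142806 , -0.98808141]]), 't': array([  2.1046633 , 522.94380049, 927.69313528])}
scene {'K': array([[450.79430659,   0.        , 322.12127019],
       [  0.        , 450.79430659, 201.53451283],
       [  0.        ,   0.        ,   1.        ]]), 'k1': -0.013089490854066783, 'R': array([[-0.83134734,  0.55573155, -0.00490249],
       [ 0.47363696,  0.70386785, -0.52937517],
       [-0.29073978, -0.44241664, -0.84837368]]), 't': array([ 445.89317406, -233.69880024, 1276.88700245])}
{'t': 0.1, 'joints': array([-1.44559689e+00,  4.91503595e-01,  1.55939201e+00,  1.52173717e-05,
        1.09169701e+00, -1.05563299e-01]), 'qvel': array([ 3.18365279e-05, -1.53574703e-03, -9.49442716e-04, -9.94349540e-04,
        4.84745732e-04,  5.07901852e-04]), 'tau': array([ 2.30412974e-03, -6.13623405e+01, -2.58605701e+01,  6.93910453e-02,
        4.70281765e-02, -5.62766218e-05]), 'eef_pos': array([ 142.97108042, -608.20657671,  214.11629606]), 'tcp_rot': array([-3.14059968e+00, -1.18785685e-04,  2.30755655e-01]), 'ft_force': array([ 0.42455082, -0.28791235,  0.42160952]), 'moment': array([-0.00163032, -0.03736502,  0.02889267]), 'grip_force': 0.0, 'opening': 0.9995987034119405}
```

View pics/top0.png

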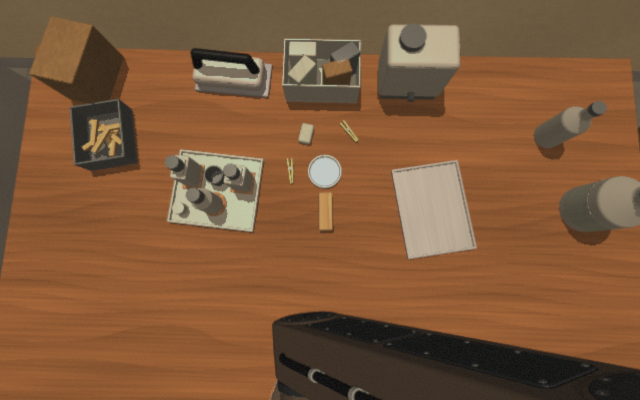

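View pics/scene0.png

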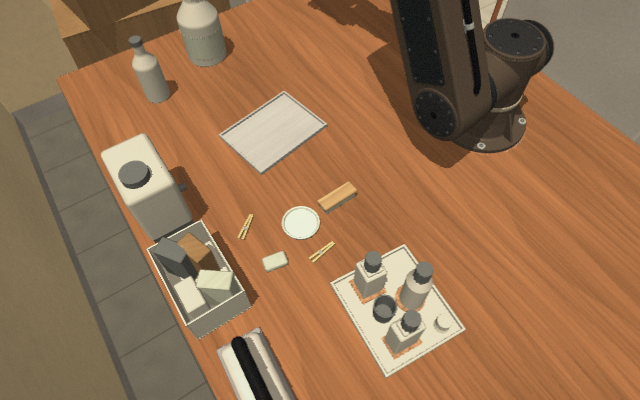

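The top view shows the caddy at (215,190) holding the three containers, the cup at about (214,175), the dish at (325,171) and the tray at (434,209). In the scene view, the caps are at (373,261), (424,270) and (411,322), with the cup at (384,309).

```bash
cat > h.py <<'E'
import numpy as np, cv2
from cell import *
def ray(c,u,v):
    k=c["K"]; q=np.array([(u-k[0,2])/k[0,0],(v-k[1,2])/k[1,1]]); s=q.copy()
    for _ in range(20): s=q/(1+c["k1"]*(s@s))
    return s
def onplane(c,u,v,z):
    s=ray(c,u,v); d=c["R"].T@np.array([s[0],s[1],1]); o=-c["R"].T@c["t"]
    return o+d*(z-o[2])/d[2]
def cloud(c,d):
    k=c["K"]; v,u=np.mgrid[:400,:640]; qx=(u-k[0,2])/k[0,0]; qy=(v-k[1,2])/k[1,1]; r=qx**2+qy**2
    f=1+c["k1"]*r; 
    for _ in range(5): f=1+c["k1"]*r/f**2
    P=np.stack([qx/f*d,qy/f*d,d],-1)
    W=(P-c["t"])@c["R"]; W[d<=0]=np.nan; return W
E
python3 - <<'E'
from h import *
ims=[]
for n,(x0,y0,w,h) in {"top":(160,140,110,100),"scene":(325,240,145,140)}.items():
    z=np.load(n+"0.npz"); p,d=z["p"],z["d"]; c=get_calibration(n)
    W=cloud(c,d); H=W[...,2]
    ims.append(cv2.resize(p[y0:y0+h,x0:x0+w],None,fx=400/w,fy=400/w,interpolation=cv2.INTER_CUBIC))
    inb=(W[...,0]>300)&(W[...,0]<800)&(W[...,1]>100)&(W[...,1]<450)
    m=((H>138)&(H<185)&inb&(p.max(-1)<140)).astype(np.uint8)
    N,L,S,C=cv2.connectedComponentsWithStats(m)
    for i in range(1,N):
        if S[i,4]>15:
            w=W[L==i]; print(n,"cap",C[i].round(1),S[i,4],"zmax",np.percentile(w[:,2],[50,90,98]).round(1),np.nanmean(w[w[:,2]>np.percentile(w[:,2],50)-5],0).round(1))
h=max(i.shape[0] for i in ims)
cv2.imwrite("pics/crop0.png",np.hstack([cv2.copyMakeBorder(i,0,h-i.shape[0],0,0,0) for i in ims]))
c=get_calibration("top"); p=np.load("top0.npz")["p"]
for nm,u,v,z in [("dish",325,171,11),("t1",393,170,12),("t2",457,161,12),("t3",476,248,12),("t4",409,258,12),("c1",179,151,16),("c2",264,157,16),("c3",254,231,16),("c4",168,222,16)]: print(nm,onplane(c,u,v,z).round(1))
c=get_calibration("scene")
for nm,u,v,z in [("dish",301,222,11),("t",285,93,12),("t",327,124,12),("t",261,171,12),("t",219,135,12),("cup",384.5,308.5,56),("c",405,246,16),("c",464,328,16),("c",388,376,16),("c",331,282,16)]: print("s",nm,onplane(c,u,v,z).round(1))
E
```

```text
top cap [173.1 162.4] 204 zmax [159.  161.2 162. ] [582.2 357.9 159.3]
top cap [230.4 171.1] 161 zmax [155.3 157.6 158.9] [565.9 223.5 155.8]
top cap [194.6 194.9] 219 zmax [168.9 170.8 172.3] [505.5 299.4 169.3]
scene cap [372.9 259.7] 246 zmax [155.4 157.5 158.3] [566.6 225.8 155.7]
scene cap [423.1 271.9] 313 zmax [168.7 171.5 172.5] [504.8 302.3 169.6]
scene cap [411.1 319.9] 293 zmax [159.1 161.3 162.3] [582.1 360.8 159.5]
dish [604.1   2.3  11. ]
t1 [ 611.6 -181.5   12. ]
t2 [ 641. -354.   12.]
t3 [ 408.7 -396.7   12. ]
t4 [ 377.7 -222.6   12. ]
c1 [647.9 401.8  16. ]
c2 [637.4 169.1  16. ]
c3 [436.  185.1  16. ]
c4 [453.4 414.1  16. ]
s dish [601.6   5.8  11. ]
s t [ 409.2 -385.6   12. ]
s t [ 374.5 -217.5   12. ]
s t [ 606.9 -179.9   12. ]
s t [ 642.2 -350.3   12. ]
s cup [580.  297.4  56. ]
s c [436.2 197.6  16. ]
s c [455.1 416.1  16. ]
s c [647.4 402.7  16. ]
s c [629.4 174.9  16. ]
```

View pics/crop0.png

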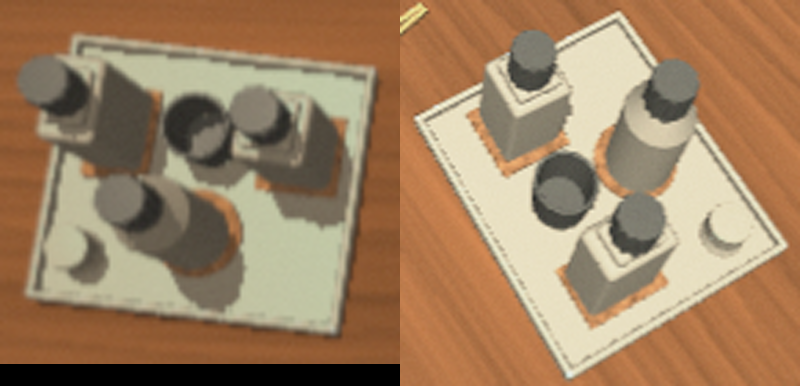

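Cap heights identify all three: bottle top 169 at (505,301), pack top 159 at (582,359), jug top 155 at (566,225). The cup is then near (572,293), about 68 mm from each. I'll move over towards the caddy.

>>> servo_tool(moves=[0.45,0.32,0.24,-0.05,0.7,0.9,0.65,0.3,-0.05,0.7,0.9,0.65,0.3,-0.05,0.7,0.9,0.65,0.3,-0.05,0.7,0.9,0.65,0.3,-0.05,0.7,0.9,0.65,0.3,-0.05,0.7,0.9,0.65,0.3,-0.05,0.7,0.9,0.65,0.3,-0.05,0.7,0.9,0.65,0.3,-0.05,0.7,0.9,0.65,0.3,-0.05,0.7,0.9,0.65,0.3,-0.05,0.7,0.9,0.65,0.3,-0.05,0.7])

```text
t: 1.1
eef_pos: [507.4, -344.7, 336.1]
tcp_rot: [3.141, -0.003, 0.078]
ft_force: [-0.0, -0.3, -0.1]
opening: 0.704
grip_force: 0.0
```

>>> servo_tool(moves=[0.1,1,0.05,-0.02,0.7,0.1,1,0.05,-0.02,0.7,0.1,1,0.05,-0.02,0.7,0.1,1,0.05,-0.02,0.7,0.1,1,0.05,-0.02,0.7,0.1,1,0.05,-0.02,0.7,0.1,1,0.05,-0.02,0.7,0.1,1,0.05,-0.02,0.7,0.1,1,0.05,-0.02,0.7,0.1,1,0.05,-0.02,0.7,0.1,1,0.05,-0.02,0.7,0.1,1,0.05,-0.02,0.7])

```text
t: 2.1
eef_pos: [542.8, 52.6, 354.3]
tcp_rot: [3.141, 0.001, 0.014]
ft_force: [0.3, -1.0, 0.3]
opening: 0.702
grip_force: 0.0
```

```bash
python3 - <<'E'
from h import *
s=state(); print(s["t"],s["eef_pos"],s["tcp_rot"],s["joints"],s["opening"])
c=get_calibration("wrist"); print(c["K"][0,0], (-c["R"].T@c["t"]).round(0), c["R"].round(2))
E
```

```text
2.1 [542.81410686  52.58156682 354.32514247] [3.14132872e+00 6.29103453e-04 1.35586915e-02] [-2.44231566e-02  2.61618445e-01  1.54347951e+00 -2.95672824e-04
  1.33711334e+00  1.53288295e+00] 0.7023198849125092
296.5368952523765 [610.  54. 525.] [[ 0.01 -1.    0.  ]
 [-0.97 -0.01  0.24]
 [-0.24 -0.   -0.97]]
```

>>> servo_tool(moves=[0,0.1,0,0,0.7,0,0.2,0,0,0.7,0,0.3,0,0,0.7,0,0.4,0,0,0.7,0,0.5,0,0,0.7,0,0.55,0,0,0.7,0,0.58,0,0,0.7,0,0.58,0,0,0.7,0,0.58,0,0,0.7])

```text
t: 2.85
eef_pos: [543.3, 282.3, 354.3]
tcp_rot: [3.141, 0.001, 0.01]
ft_force: [-0.1, 0.1, -0.6]
opening: 0.702
grip_force: 0.0
```

```bash
python3 - <<'E'
from h import *
s=state(); print(s["eef_pos"],s["tcp_rot"])
c=get_calibration("wrist"); p,d=read_camera("wrist"); cv2.imwrite("pics/w1.png",p)
np.savez("w1.npz",p=p,d=d,R=c["R"],t=c["t"],K=c["K"],k1=c["k1"])
W=cloud(c,d); H=W[...,2]
for nm,lo,hi in [("bottle",165,174),("pack",156,163),("jug",150,155.9)]:
    m=((H>lo)&(H<hi)&(p.max(-1)<150)).astype(np.uint8)
    N,L,S,C=cv2.connectedComponentsWithStats(m); 
    for i in range(1,N):
        if S[i,4]>200: print(nm,C[i].round(1),S[i],np.median(W[L==i],0).round(1))
E
```

```text
[543.32427704 282.26409958 354.32516973] [3.14084054e+00 5.24897978e-04 1.03478012e-02]
bottle [305.2 213.8] [292 199  25  26 340] [502.4 300.8 169.4]
```

View pics/w1.png

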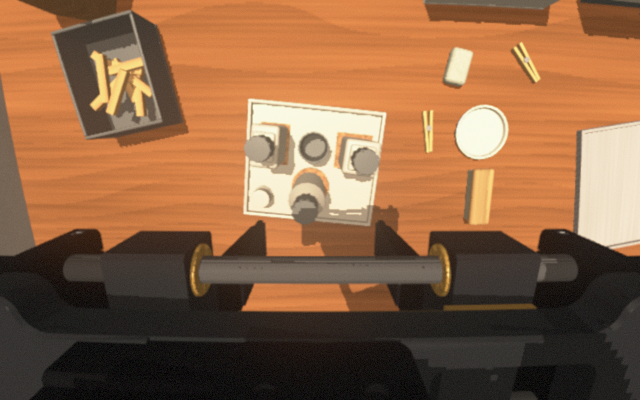

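The wrist view shows the pack cap at (260,148), the jug cap at (365,159), the bottle cap at (305,207) and the cup at (315,149).

```bash
python3 - <<'E'
from h import *
z=np.load("w1.npz"); c={k:z[k] for k in("K","k1","R","t")}; c["k1"]=float(c["k1"]); p,d=z["p"],z["d"]
W=cloud(c,d); H=W[...,2]
for nm,u,v,t in [("pack",260,148,159),("jug",365,159,155),("bottle",305,210,169),("cup",315,149,56)]:
    m=(abs(H-t)<4)&(np.hypot(*(np.indices((400,640))-np.array([v,u])[:,None,None]))<22)
    y,x=np.nonzero(m); print(nm,m.sum(),np.median(W[m],0).round(1),W[m].mean(0).round(1),"mid-extents",((W[m].max(0)+W[m].min(0))/2).round(1),onplane(c,u,v,t).round(1))
    # body top faces for yaw
for nm,u,v,t in [("pack",260,148,113),("jug",365,159,109)]:
    m=(abs(H-t)<4)&(np.hypot(*(np.indices((400,640))-np.array([v,u])[:,None,None]))<40)
    r=cv2.minAreaRect(W[m][:,:2].astype(np.float32)); print(nm,"top face",m.sum(),r)
E
```

```text
pack 570 [582.8 359.5 159.3] [582.8 359.6 159.3] mid-extents [582.4 359.8 158.2] [583.4 356.3 159. ]
jug 535 [568.2 225.9 155.3] [567.9 225.9 155.2] mid-extents [567.4 225.2 154.6] [570.8 226.7 155. ]
bottle 514 [505.9 302.1 169.4] [506.1 302.5 169.3] mid-extents [505.3 302.9 168.8] [508.  300.9 169. ]
cup 187 [577.7 293.8  56. ] [578.  293.7  55.9] mid-extents [578.4 293.7  55.3] [574.8 290.6  56. ]
pack top face 505 ((582.6680908203125, 359.4251708984375), (39.38161087036133, 60.34793472290039), 86.5764389038086)
jug top face 448 ((567.565673828125, 225.71295166015625), (49.461360931396484, 50.13751983642578), 82.3398666381836)
```

>>> servo_tool(moves=[0.03,-0.07,-0.05,0,0.7,0.06,-0.141,-0.1,0,0.7,0.06,-0.141,-0.2,0,0.7,0.06,-0.141,-0.3,0,0.7,0.06,-0.141,-0.39,0,0.7,0.06,-0.141,-0.46,0,0.7,0.06,-0.141,-0.52,0,0.7,0.06,-0.141,-0.56,0,0.7,0.06,-0.141,-0.577,0,0.7,0.06,-0.141,-0.577,0,0.7,0.06,-0.141,-0.577,0,0.7,0.06,-0.141,-0.577,0,0.4])

```text
t: 3.9
eef_pos: [567.7, 226.8, 125.3]
tcp_rot: [-3.141, -0.002, 0.01]
ft_force: [-0.6, -0.0, -0.1]
opening: 0.666
grip_force: 0.0
```

>>> servo_tool(moves=[0,0,0,0,0,0,0,0,0,0,0,0,0,0,0,0,0,0,0,0,0,0,0,0,0,0,0,0,0,0])

```text
t: 4.4
eef_pos: [567.0, 227.2, 124.0]
tcp_rot: [3.141, -0.0, 0.011]
ft_force: [-0.2, -0.6, 1.8]
opening: 0.331
grip_force: 29.9
```

>>> servo_tool(moves=[0,0,0.03,0,0,0,0,0.09,0,0,0,0,0.16,0,0,0,-0.03,0.22,0,0,0,-0.09,0.25,0,0,0,-0.17,0.25,0,0,0,-0.26,0.25,0,0,0.01,-0.35,0.25,0,0,0.02,-0.44,0.25,0,0,0.03,-0.53,0.25,0,0,0.04,-0.62,0.25,0,0,0.04,-0.71,0.25,0,0])

```text
t: 5.4
eef_pos: [583.1, -58.6, 223.6]
tcp_rot: [-3.142, 0.0, 0.011]
ft_force: [1.7, -0.4, -3.3]
opening: 0.333
grip_force: 29.9
```

>>> servo_tool(moves=[0,-0.09,0,0,0,0,-0.18,0,0,0,0,-0.27,0,0,0,0,-0.36,0,0,0,0,-0.43,0,0,0,0,-0.49,0,0,0,0,-0.53,0,0,0,0,-0.545,-0.02,0,0,0,-0.545,-0.06,0,0,0,-0.545,-0.12,0,0,0,-0.545,-0.18,0,0,0,-0.545,-0.23,0,0])

```text
t: 6.4
eef_pos: [582.5, -273.3, 129.7]
tcp_rot: [-3.141, 0.001, 0.012]
ft_force: [0.4, -0.2, -2.5]
opening: 0.333
grip_force: 29.9
```

>>> servo_tool(moves=[0,0,-0.015,0,0,0,0,-0.025,0,0,0,0,-0.027,0,0,0,0,-0.027,0,0,0,0,-0.027,0,0])

```text
t: 6.82
eef_pos: [583.5, -274.9, 122.2]
tcp_rot: [3.141, -0.002, 0.011]
ft_force: [0.2, 0.1, -2.9]
opening: 0.33
grip_force: 29.9
```

>>> servo_tool(moves=[0,0,-0.003,0,0,0,0,-0.003,0,0,0,0,-0.003,0,0.3,0,0,-0.003,0,0.5,0,0,-0.003,0,0.65,0,0,-0.003,0,0.65,0,0,0.02,0,0.65,0,0,0.07,0,0.65,0,0,0.14,0,0.65,0,0.06,0.22,0,0.65,0,0.15,0.25,0,0.65,0,0.25,0.25,0,0.65])

```text
t: 7.82
eef_pos: [583.9, -175.3, 225.2]
tcp_rot: [3.139, -0.006, 0.009]
ft_force: [1.4, 1.2, -0.8]
opening: 0.649
grip_force: 0.0
```

>>> servo_tool(moves=[0,0.1,0,0,0.65,0,0.2,0,0,0.65,0,0.3,0,0,0.65,-0.02,0.4,0,0,0.65,-0.04,0.5,0,0,0.65,-0.06,0.6,0,0,0.65,-0.08,0.7,0,0,0.65,-0.1,0.8,0,0,0.65,-0.1,0.9,0,0,0.65,-0.1,0.95,0,0,0.65,-0.1,0.95,0,0,0.65])

```text
t: 8.73
eef_pos: [542.6, 209.0, 221.9]
tcp_rot: [-3.141, -0.001, 0.015]
ft_force: [-0.2, -0.2, -0.2]
opening: 0.649
grip_force: 0.0
```

>>> servo_tool(moves=[-0.04,0.08,0,0,0.65,-0.08,0.16,0,0,0.65,-0.093,0.22,0,0,0.65,-0.093,0.242,-0.02,0,0.65,-0.093,0.242,-0.07,0,0.65,-0.093,0.242,-0.13,0,0.65,-0.093,0.242,-0.18,0,0.65,-0.093,0.242,-0.21,0,0.65,-0.093,0.242,-0.21,0,0.65,-0.093,0.242,-0.21,0,0.65,-0.093,0.242,-0.21,0,0.3,-0.093,0.242,-0.21,0,0])

```text
t: 9.73
eef_pos: [506.4, 301.9, 138.2]
tcp_rot: [-3.141, -0.002, 0.011]
ft_force: [-0.9, -0.7, 0.2]
opening: 0.562
grip_force: 0.0
```

>>> servo_tool(moves=[0,0,0,0,0,0,0,0,0,0,0,0,0,0,0,0,0,0,0,0])

```text
t: 10.07
eef_pos: [505.9, 301.9, 137.4]
tcp_rot: [3.142, -0.001, 0.011]
ft_force: [0.6, -0.5, 2.2]
opening: 0.336
grip_force: 30.0
```

>>> servo_tool(moves=[0,0,0.03,0,0,0,0,0.09,0,0,0,0,0.16,0,0,0,-0.03,0.22,0,0,0,-0.09,0.25,0,0,0,-0.17,0.25,0,0,0,-0.26,0.25,0,0,0,-0.35,0.25,0,0,0,-0.44,0.25,0,0,0,-0.53,0.25,0,0,0,-0.62,0.25,0,0,0,-0.71,0.25,0,0])

```text
t: 11.07
eef_pos: [505.3, 16.4, 237.1]
tcp_rot: [3.142, 0.0, 0.011]
ft_force: [1.5, -0.1, -1.1]
opening: 0.33
grip_force: 30.0
```

>>> servo_tool(moves=[0,-0.09,0,0,0,0,-0.18,0,0,0,0,-0.27,0,0,0,0,-0.36,0,0,0,0,-0.45,0,0,0,0.005,-0.54,0,0,0,0.01,-0.62,0,0,0,0.01,-0.69,0,0,0,0.01,-0.74,-0.02,0,0,0.01,-0.76,-0.07,0,0,0.01,-0.76,-0.13,0,0,0.01,-0.76,-0.18,0,0])

```text
t: 12.07
eef_pos: [509.3, -286.6, 163.6]
tcp_rot: [-3.141, 0.001, 0.01]
ft_force: [0.6, 0.5, -3.1]
opening: 0.329
grip_force: 30.0
```

>>> servo_tool(moves=[0,0,-0.04,0,0,0,0,-0.065,0,0,0,0,-0.079,0,0,0,0,-0.079,0,0,0,0,-0.079,0,0,0,0,-0.079,0,0])

```text
t: 12.57
eef_pos: [510.0, -286.1, 134.0]
tcp_rot: [3.141, -0.001, 0.011]
ft_force: [0.6, -0.5, -0.9]
opening: 0.33
grip_force: 30.0
```

>>> servo_tool(moves=[0,0,-0.001,0,0.3,0,0,-0.001,0,0.5,0,0,-0.001,0,0.65,0,0,-0.001,0,0.65,0,0,0.02,0,0.65,0,0,0.07,0,0.65,0,0,0.14,0,0.65,0,0.06,0.2,0,0.65,0,0.15,0.22,0,0.65,0,0.25,0.22,0,0.65,0.03,0.35,0.22,0,0.65,0.06,0.45,0.22,0,0.65])

```text
t: 13.57
eef_pos: [533.6, -104.7, 222.8]
tcp_rot: [3.141, -0.001, 0.01]
ft_force: [0.5, -0.4, -0.3]
opening: 0.65
grip_force: 0.0
```

>>> servo_tool(moves=[0.03,0.1,0,0,0.65,0.06,0.2,0,0,0.65,0.1,0.3,0,0,0.65,0.12,0.4,0,0,0.65,0.12,0.5,0,0,0.65,0.12,0.6,0,0,0.65,0.12,0.7,0,0,0.65,0.12,0.8,0,0,0.65,0.12,0.9,0,0,0.65,0.12,1,0,0,0.65,0.12,1,0,0,0.65])

```text
t: 14.48
eef_pos: [580.9, 299.8, 222.0]
tcp_rot: [-3.14, -0.001, 0.015]
ft_force: [0.3, 0.1, 0.6]
opening: 0.648
grip_force: 0.0
```

>>> servo_tool(moves=[0.002,0.08,0,0,0.65,0.002,0.15,0,0,0.65,0.002,0.164,-0.04,0,0.65,0.002,0.164,-0.1,0,0.65,0.002,0.164,-0.16,0,0.65,0.002,0.164,-0.21,0,0.65,0.002,0.164,-0.235,0,0.65,0.002,0.164,-0.235,0,0.65,0.002,0.164,-0.235,0,0.65,0.002,0.164,-0.235,0,0.3,0.002,0.164,-0.235,0,0,0.002,0.164,-0.235,0,0])

```text
t: 15.48
eef_pos: [582.9, 359.5, 128.7]
tcp_rot: [-3.141, -0.002, 0.011]
ft_force: [-0.6, 0.8, -0.5]
opening: 0.493
grip_force: 0.0
```

>>> servo_tool(moves=[0,0,0,0,0,0,0,0,0,0,0,0,0,0,0,0,0,0,0,0])

```text
t: 15.82
eef_pos: [582.7, 359.5, 127.9]
tcp_rot: [-3.141, -0.001, 0.011]
ft_force: [0.4, 1.0, 2.6]
opening: 0.335
grip_force: 30.0
```

>>> servo_tool(moves=[0,0,0.03,0,0,0,0,0.09,0,0,0,0,0.16,0,0,0,-0.03,0.22,0,0,0,-0.09,0.25,0,0,0,-0.17,0.25,0,0,0,-0.26,0.25,0,0,0,-0.35,0.25,0,0,0,-0.44,0.25,0,0,0,-0.53,0.25,0,0,0,-0.62,0.25,0,0,0,-0.71,0.25,0,0])

```text
t: 16.82
eef_pos: [582.1, 73.7, 228.2]
tcp_rot: [3.141, -0.0, 0.011]
ft_force: [0.6, 0.1, -2.7]
opening: 0.33
grip_force: 30.0
```

>>> servo_tool(moves=[-0.03,-0.08,0,0,0,-0.06,-0.16,0,0,0,-0.09,-0.24,0,0,0,-0.12,-0.32,0,0,0,-0.15,-0.4,0,0,0,-0.18,-0.48,0,0,0,-0.21,-0.56,0,0,0,-0.24,-0.64,0,0,0,-0.28,-0.72,0,0,0,-0.31,-0.8,0,0,0,-0.34,-0.87,0,0,0,-0.355,-0.92,0,0,0])

```text
t: 17.82
eef_pos: [439.1, -294.8, 228.2]
tcp_rot: [3.141, 0.0, 0.009]
ft_force: [-0.5, 0.2, -1.6]
opening: 0.333
grip_force: 30.0
```

>>> servo_tool(moves=[-0.009,-0.0165,-0.02,0,0,-0.009,-0.0165,-0.07,0,0,-0.009,-0.0165,-0.13,0,0,-0.009,-0.0165,-0.19,0,0,-0.009,-0.0165,-0.225,0,0,-0.009,-0.0165,-0.25,0,0,-0.009,-0.0165,-0.259,0,0,-0.009,-0.0165,-0.259,0,0,-0.009,-0.0165,-0.259,0,0,-0.009,-0.0165,-0.259,0,0])

```text
t: 18.65
eef_pos: [437.2, -299.1, 124.3]
tcp_rot: [3.141, -0.001, 0.011]
ft_force: [0.4, 0.0, -0.8]
opening: 0.333
grip_force: 30.0
```

>>> servo_tool(moves=[0,0,-0.001,0,0.3,0,0,-0.001,0,0.5,0,0,-0.001,0,0.65,0,0,-0.001,0,0.65,0,0,0.02,0,0.65,0,0,0.07,0,0.65,0,0,0.14,0,0.65,0.03,0.06,0.2,0,0.65,0.09,0.13,0.25,0,0.65,0.16,0.2,0.25,0,0.65,0.23,0.27,0.25,0,0.65,0.27,0.35,0.25,0,0.65])

```text
t: 19.65
eef_pos: [547.1, -158.2, 225.1]
tcp_rot: [3.141, -0.002, 0.01]
ft_force: [0.5, 0.2, -1.1]
opening: 0.65
grip_force: 0.0
```

>>> servo_tool(moves=[0,0.1,0,0,0.65,0,0.2,0,0,0.65,0,0.3,0,0,0.65,0,0.4,0,0,0.65,0,0.5,0,0,0.65,0,0.6,0,0,0.65,0,0.7,0,0,0.65,0,0.8,0,0,0.65,0,0.9,0,0,0.65,0,1,0,0,0.65,0,1,0,0,0.65])

```text
t: 20.57
eef_pos: [544.3, 246.5, 224.5]
tcp_rot: [-3.14, -0.001, 0.015]
ft_force: [-0.7, -0.6, -0.5]
opening: 0.649
grip_force: 0.0
```

>>> servo_tool(moves=[-0.02,0.04,0,0,0.65,-0.06,0.08,0,0,0.65,-0.11,0.11,0,0,0.65,-0.11,0.11,0,0,0.65,-0.11,0.11,0,0,0.65])

```text
t: 20.98
eef_pos: [500.5, 285.1, 224.7]
tcp_rot: [-3.142, -0.001, 0.012]
ft_force: [-0.6, -0.3, 0.0]
opening: 0.651
grip_force: 0.0
```

```bash
cat > cork.py <<'E'
from h import *
def cork(tag,view=True):
    for n in ("wrist","top"):
        c=get_calibration(n); p,d=read_camera(n)
        if view or n=="top": cv2.imwrite(f"pics/{tag}_{n}.png",p)
        W=cloud(c,d); H=W[...,2]
        hsv=cv2.cvtColor(p,cv2.COLOR_BGR2HSV)
        inb=(W[...,0]>465)&(W[...,0]<628)&(W[...,1]>188)&(W[...,1]<395)&(H<30)
        m=((hsv[...,1]>90)&inb).astype(np.uint8)
        m=cv2.morphologyEx(m,cv2.MORPH_OPEN,np.ones((3,3)))
        for k in cv2.findContours(m,cv2.RETR_EXTERNAL,cv2.CHAIN_APPROX_NONE)[0]:
            if cv2.contourArea(k)<60: continue
            q=np.array([onplane(c,u,v,9)[:2] for u,v in k[:,0]],np.float32)
            print(n,cv2.contourArea(k),"px",k[:,0].mean(0).round(1),"rect",[np.round(a,1) for a in cv2.minAreaRect(q)],"circ",cv2.minEnclosingCircle(q))
        m=(H>50)&(H<60)&(W[...,0]>540)&(W[...,0]<610)&(W[...,1]>250)&(W[...,1]<340)
        if m.any(): print(n,"cup",m.sum(),((W[m].max(0)+W[m].min(0))/2).round(1),cv2.minEnclosingCircle(W[m][:,:2].astype(np.float32)))
E
python3 - <<'E'
from cork import *
s=state(); print(s["t"],s["eef_pos"])
cork("c2")
E
```

```text
20.9833 [500.49895177 285.12355921 224.67413858]
wrist 1869.5 px [309.1 173.2] rect [array([506.7, 300.1]), array([63.7, 63.4]), np.float64(0.7)] circ ((506.45361328125, 299.68017578125), 33.09556579589844)
wrist 2248.5 px [367.1 125.4] rect [array([567.7, 226.2]), array([61.2, 61.6]), np.float64(85.0)] circ ((568.3455200195312, 225.9395751953125), 41.497154235839844)
wrist 2166.0 px [260.9 114.5] rect [array([580. , 361.3]), array([50.6, 70.5]), np.float64(84.5)] circ ((580.309326171875, 361.3215637207031), 41.657405853271484)
wrist cup 431 [577.5 293.6  54.3] ((577.4700927734375, 293.4120788574219), 24.298355102539062)
top 291.0 px [214.7 205.1] rect [array([500.3, 295.8]), array([50. , 65.3]), np.float64(27.3)] circ ((506.5809020996094, 299.0980529785156), 32.752742767333984)
top 68.0 px [186.  181.5] rect [array([565.2, 378.4]), array([36.6, 16.3]), np.float64(4.7)] circ ((565.24267578125, 378.33905029296875), 19.334228515625)
top 448.0 px [242.1 182.2] rect [array([568.2, 225.3]), array([61.3, 61.1]), np.float64(84.4)] circ ((568.0958862304688, 225.63621520996094), 40.792320251464844)
top cup 17 [577.  270.7  55.1] ((577.0076904296875, 272.6357421875), 14.17914867401123)
```

View pics/c2_wrist.png

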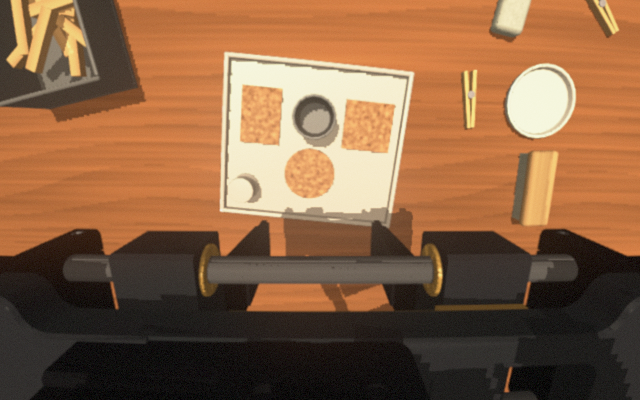

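View pics/c2_top.png

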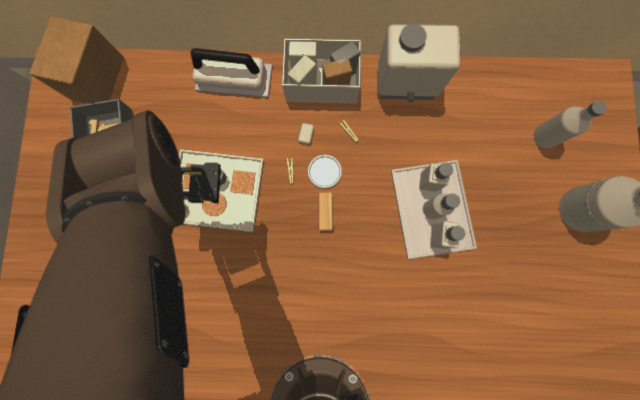

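The wrist view shows the square coaster at (367,125), the oblong at (261,115), the round at (309,173), the cup at (315,117) and the dish at (541,101). In the top view all three containers stand on the tray. Next I'll measure the dish.

```bash
python3 - <<'E'
from h import *
c=get_calibration("wrist"); p=cv2.imread("pics/c2_wrist.png")
def dish(c,p,box):
    x0,y0,x1,y1=box; hsv=cv2.cvtColor(p,cv2.COLOR_BGR2HSV); m=np.zeros(p.shape[:2],np.uint8)
    m[y0:y1,x0:x1]=((hsv[...,1]<70)&(hsv[...,2]>120))[y0:y1,x0:x1]
    k=max(cv2.findContours(m,cv2.RETR_EXTERNAL,cv2.CHAIN_APPROX_NONE)[0],key=cv2.contourArea)
    q=np.array([onplane(c,u,v,11)[:2] for u,v in k[:,0]],np.float32); print(cv2.minEnclosingCircle(q),[np.round(a,1) for a in cv2.fitEllipse(q)])
dish(c,p,(495,55,585,150))
dish(get_calibration("top"),cv2.imread("pics/c2_top.png"),(303,150,347,191))
E
```

```text
((605.5774536132812, 5.316628932952881), 46.31845474243164) [array([604.9,   5.3]), array([89.5, 91.1]), np.float64(6.5)]
((604.4119873046875, 3.6802573204040527), 46.36717987060547) [array([604.4,   4.3]), array([88.7, 90.4]), np.float64(98.9)]
```

>>> servo_tool(moves=[0.08,0.01,-0.03,0,0.75,0.16,0.021,-0.1,0,0.75,0.191,0.021,-0.18,0,0.75,0.191,0.021,-0.27,0,0.75,0.191,0.021,-0.35,0,0.75,0.191,0.021,-0.42,0,0.75,0.191,0.021,-0.47,0,0.75,0.191,0.021,-0.505,0,0.75,0.191,0.021,-0.517,0,0.75,0.191,0.021,-0.517,0,0.75,0.191,0.021,-0.517,0,0.75,0.191,0.021,-0.517,0,0.6])

```text
t: 22.08
eef_pos: [578.2, 293.2, 18.3]
tcp_rot: [-3.141, -0.002, 0.011]
ft_force: [0.3, -0.8, -0.3]
opening: 0.721
grip_force: 0.0
```

>>> servo_tool(moves=[0,0,0,0,0.3,0,0,0,0,0.3,0,0,0,0,0.3,0,0,0,0,0.3,0,0,0,0,0.3])

```text
t: 22.5
eef_pos: [577.6, 293.2, 17.7]
tcp_rot: [-3.141, -0.001, 0.011]
ft_force: [-1.1, -1.7, 6.1]
opening: 0.516
grip_force: 30.0
```

>>> servo_tool(moves=[0,0,0.02,0,0.3,0,0,0.06,0,0.3,0,0,0.12,0,0.3,0,0,0.18,0,0.3,0.01,-0.04,0.2,0,0.3,0.02,-0.1,0.2,0,0.3,0.03,-0.18,0.2,0,0.3,0.04,-0.26,0.2,0,0.3,0.05,-0.34,0.2,0,0.3,0.06,-0.42,0.2,0,0.3,0.0685,-0.5,0.2,0,0.3,0.0685,-0.58,0.2,0,0.3])

```text
t: 23.5
eef_pos: [605.1, 59.7, 97.5]
tcp_rot: [3.142, -0.001, 0.011]
ft_force: [0.2, -0.2, -0.3]
opening: 0.52
grip_force: 30.0
```

>>> servo_tool(moves=[0,-0.07,0,0,0.3,0,-0.12,0,0,0.3,0,-0.1415,0,0,0.3,0,-0.1415,-0.03,0,0.3,0,-0.1415,-0.08,0,0.3,0,-0.1415,-0.13,0,0.3,0,-0.1415,-0.17,0,0.3,0,-0.1415,-0.195,0,0.3,0,-0.1415,-0.204,0,0.3,0,-0.1415,-0.204,0,0.3,0,-0.1415,-0.204,0,0.3,0,-0.1415,-0.204,0,0.3])

```text
t: 24.5
eef_pos: [604.9, 5.3, 15.5]
tcp_rot: [3.142, -0.0, 0.012]
ft_force: [-0.2, -0.8, -0.2]
opening: 0.517
grip_force: 30.0
```

>>> servo_tool(moves=[0,0,-0.001,0,0.55,0,0,-0.001,0,0.65,0,0,-0.001,0,0.7,0,0,-0.001,0,0.7,0,0,-0.001,0,0.7,0,0,0.03,0,0.7,0,0,0.09,0,0.7,0,0,0.17,0,0.7,0,0,0.26,0,0.7,0,0,0.36,0,0.7,-0.02,-0.03,0.46,0,0.7,-0.05,-0.08,0.54,0,0.7])

```text
t: 25.5
eef_pos: [584.9, -26.6, 235.2]
tcp_rot: [3.141, -0.003, 0.013]
ft_force: [0.6, -0.5, 1.3]
opening: 0.695
grip_force: 0.0
```

>>> servo_tool(moves=[-0.04,-0.09,0.06,0,0.7,-0.08,-0.18,0.06,0,0.7,-0.12,-0.27,0.06,0,0.7,-0.16,-0.36,0.06,0,0.7,-0.2,-0.45,0.06,0,0.7,-0.24,-0.54,0.06,0,0.7,-0.25,-0.62,0.06,0,0.7,-0.25,-0.66,0.06,0,0.7,-0.25,-0.66,0.06,0,0.7,-0.25,-0.66,0.06,0,0.7])

```text
t: 26.33
eef_pos: [484.7, -291.4, 255.7]
tcp_rot: [-3.141, -0.0, 0.01]
ft_force: [-0.5, 0.1, -0.0]
opening: 0.701
grip_force: 0.0
```

```bash
cat > meas.py <<'E'
from h import *
def meas(zf,box,tag):
    """containers standing with underside at height zf, xy box"""
    s=state(); print(s["t"],s["eef_pos"])
    c=get_calibration("wrist"); p,d=read_camera("wrist"); cv2.imwrite(f"pics/{tag}.png",p)
    W=cloud(c,d); x0,x1,y0,y1=box
    inb=(W[...,0]>x0)&(W[...,0]<x1)&(W[...,1]>y0)&(W[...,1]<y1); Z=W[...,2]-zf
    for nm,t,b in [("bottle",160,None),("pack",150,104),("jug",146,100)]:
        m=(abs(Z-t)<(2 if b else 4))&inb
        N,L,S,C=cv2.connectedComponentsWithStats(m.astype(np.uint8))
        if N<2: print(nm,"none"); continue
        w=W[L==1+S[1:,4].argmax()]; ctr=(w.max(0)+w.min(0))/2; print(nm,len(w),"cap",np.median(w,0).round(1),ctr.round(1))
        if b:
            f=(abs(Z-b)<4)&(np.hypot(W[...,0]-ctr[0],W[...,1]-ctr[1])<42)
            print("   face",f.sum(),[np.round(a,1) for a in cv2.minAreaRect(W[f][:,:2].astype(np.float32))])
E
python3 - <<'E'
from meas import *
meas(5,(380,650,-390,-180),"t3")
E
```

```text
26.3333 [ 484.69023409 -291.43474196  255.72756771]
bottle 1031 cap [ 509.3 -285.4  165.4] [ 508.8 -284.9  164.4]
pack 679 cap [ 438.9 -297.5  155.4] [ 440.3 -297.9  155. ]
   face 537 [array([ 437.6, -297.8]), array([39.8, 58. ]), np.float64(84.7)]
jug 1062 cap [ 583.5 -276.9  151.4] [ 583.6 -276.   151. ]
   face 873 [array([ 583.6, -276.5]), array([49. , 49.5]), np.float64(82.5)]
```

View pics/t3.png

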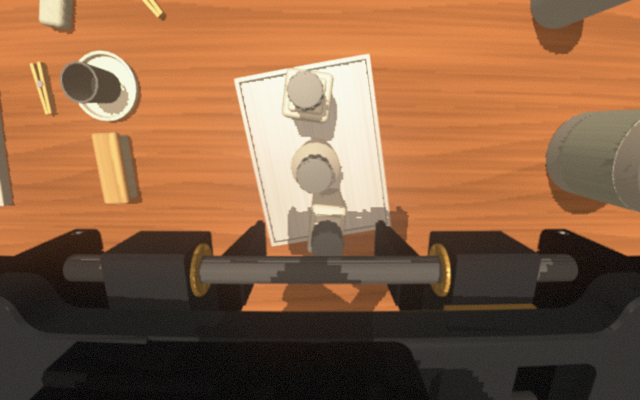

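The cup stands upright in the dish at (88,85). On the tray the jug is at (306,90), the bottle at (317,170) and the pack at (326,230). I'll return the pack first.

>>> servo_tool(moves=[-0.06,-0.01,-0.02,0,0.65,-0.1195,-0.0195,-0.07,0,0.65,-0.1195,-0.0195,-0.14,0,0.65,-0.1195,-0.0195,-0.21,0,0.65,-0.1195,-0.0195,-0.27,0,0.65,-0.1195,-0.0195,-0.31,0,0.65,-0.1195,-0.0195,-0.329,0,0.65,-0.1195,-0.0195,-0.329,0,0.65,-0.1195,-0.0195,-0.329,0,0.65,-0.1195,-0.0195,-0.329,0,0.3,-0.1195,-0.0195,-0.329,0,0,-0.1195,-0.0195,-0.329,0,0])

```text
t: 27.38
eef_pos: [437.3, -299.4, 124.8]
tcp_rot: [3.14, -0.001, 0.011]
ft_force: [-0.8, -0.3, 0.3]
opening: 0.494
grip_force: 0.0
```

>>> servo_tool(moves=[0,0,0,0,0,0,0,0,0,0,0,0,0,0,0,0,0,0,0,0,0,0,0.03,0,0,0,0,0.09,0,0,0,0,0.16,0,0,0,0.02,0.22,0,0,0.02,0.06,0.25,0,0,0.05,0.12,0.25,0,0,0.08,0.2,0.25,0,0,0.11,0.28,0.25,0,0])

```text
t: 28.38
eef_pos: [481.0, -186.3, 223.9]
tcp_rot: [3.141, -0.0, 0.009]
ft_force: [0.2, -0.2, -3.1]
opening: 0.331
grip_force: 30.0
```

>>> servo_tool(moves=[0.02,0.08,0,0,0,0.05,0.16,0,0,0,0.08,0.24,0,0,0,0.11,0.32,0,0,0,0.14,0.4,0,0,0,0.17,0.48,0,0,0,0.2,0.57,0,0,0,0.22,0.66,0,0,0,0.23,0.75,0,0,0,0.24,0.84,0,0,0,0.248,0.93,0,0,0,0.248,1,0,0,0])

```text
t: 29.38
eef_pos: [580.1, 215.3, 223.3]
tcp_rot: [3.142, 0.001, 0.012]
ft_force: [0.5, -0.4, -1.5]
opening: 0.335
grip_force: 30.0
```

>>> servo_tool(moves=[0,0.08,0,-0.006,0,0,0.16,0,-0.006,0,0,0.24,0,-0.006,0,0,0.31,0,-0.006,0,0,0.355,0,-0.006,0,0,0.371,0,-0.006,0,0,0.371,-0.02,-0.006,0,0,0.371,-0.07,-0.006,0,0,0.371,-0.12,-0.006,0,0,0.371,-0.17,-0.006,0,0,0.371,-0.205,-0.006,0,0,0.371,-0.225,-0.006,0])

```text
t: 30.38
eef_pos: [579.6, 359.2, 131.3]
tcp_rot: [3.14, 0.003, -0.009]
ft_force: [0.4, 0.8, -1.2]
opening: 0.328
grip_force: 30.0
```

>>> servo_tool(moves=[0,0,-0.01,0,0,0,0,-0.0145,0,0,0,0,-0.0145,0,0,0,0,-0.0145,0,0,0,0,-0.0145,0,0,0,0,-0.0145,0,0])

```text
t: 30.88
eef_pos: [580.3, 361.2, 128.5]
tcp_rot: [-3.141, -0.001, -0.008]
ft_force: [-1.3, 0.1, -1.5]
opening: 0.332
grip_force: 30.0
```

>>> servo_tool(moves=[0,0,0,0,0.3,0,0,0,0,0.5,0,0,0,0,0.65,0,0,0,0,0.65,0,0,0.02,0,0.65,0,0,0.07,0,0.65,0,0,0.14,0,0.65,0,0,0.2,0.006,0.65,0,-0.06,0.22,0.006,0.65,0,-0.15,0.22,0.006,0.65,0,-0.25,0.22,0.006,0.65,0,-0.35,0.22,0.006,0.65])

```text
t: 31.88
eef_pos: [579.8, 220.1, 217.0]
tcp_rot: [-3.141, -0.001, 0.012]
ft_force: [1.0, -0.3, 0.5]
opening: 0.651
grip_force: 0.0
```

>>> servo_tool(moves=[0,-0.1,0,0,0.65,0,-0.2,0,0,0.65,0,-0.3,0,0,0.65,0,-0.4,0,0,0.65,0,-0.5,0,0,0.65,0,-0.6,0,0,0.65,-0.02,-0.7,0,0,0.65,-0.05,-0.8,0,0,0.65,-0.08,-0.9,0,0,0.65,-0.12,-1,0,0,0.65,-0.15,-1,0,0,0.65,-0.176,-1,0,0,0.65])

```text
t: 32.88
eef_pos: [508.7, -180.7, 216.5]
tcp_rot: [3.141, -0.0, 0.008]
ft_force: [0.0, 0.5, 0.4]
opening: 0.652
grip_force: 0.0
```

>>> servo_tool(moves=[0,-0.09,0,0,0.65,0,-0.18,0,0,0.65,0,-0.25,0,0,0.65,0,-0.2685,-0.02,0,0.65,0,-0.2685,-0.08,0,0.65,0,-0.2685,-0.14,0,0.65,0,-0.2685,-0.19,0,0.65,0,-0.2685,-0.2065,0,0.65,0,-0.2685,-0.2065,0,0.65,0,-0.2685,-0.2065,0,0.65,0,-0.2685,-0.2065,0,0.3,0,-0.2685,-0.2065,0,0])

```text
t: 33.88
eef_pos: [510.3, -286.2, 134.8]
tcp_rot: [3.14, -0.002, 0.011]
ft_force: [0.7, 0.9, 0.5]
opening: 0.556
grip_force: 0.0
```

>>> servo_tool(moves=[0,0,0,0,0,0,0,0,0,0,0,0,0,0,0,0,0,0,0,0,0,0,0.03,0,0,0,0,0.09,0,0,0,0,0.16,0,0,0,0.02,0.22,0,0,0,0.06,0.25,0,0,0,0.13,0.25,0,0,0,0.21,0.25,0,0,0,0.3,0.25,0,0])

```text
t: 34.88
eef_pos: [509.1, -164.7, 232.9]
tcp_rot: [-3.141, 0.001, 0.01]
ft_force: [0.5, 0.5, -1.0]
opening: 0.332
grip_force: 30.0
```

>>> servo_tool(moves=[0,0.09,0,0,0,0,0.18,0,0,0,0,0.27,0,0,0,0,0.36,0,0,0,0,0.45,0,0,0,0,0.54,0,0,0,0,0.63,0,0,0,0,0.72,0,0,0,-0.004,0.81,0,0,0,-0.008,0.9,0,0,0,-0.008,0.96,0,0,0,-0.008,1,0,0,0])

```text
t: 35.88
eef_pos: [505.0, 236.8, 232.7]
tcp_rot: [3.142, 0.001, 0.013]
ft_force: [-0.3, -0.4, -1.0]
opening: 0.328
grip_force: 30.0
```

>>> servo_tool(moves=[0,0.06,0,0,0,0,0.12,0,0,0,0,0.155,0,0,0,0,0.165,-0.02,0,0,0,0.165,-0.07,0,0,0,0.165,-0.12,0,0,0,0.165,-0.17,0,0,0,0.165,-0.21,0,0,0,0.165,-0.23,0,0,0,0.165,-0.2395,0,0,0,0.165,-0.2395,0,0,0,0.165,-0.2395,0,0])

```text
t: 36.88
eef_pos: [506.6, 299.4, 137.9]
tcp_rot: [3.142, -0.0, 0.011]
ft_force: [0.4, 0.8, -1.4]
opening: 0.333
grip_force: 30.0
```

>>> servo_tool(moves=[0,0,0,0,0,0,0,0,0,0,0,0,0,0,0,0,0,0,0,0.3,0,0,0,0,0.5,0,0,0,0,0.65,0,0,0,0,0.65,0,0,0.02,0,0.65,0,0,0.07,0,0.65,0,0,0.14,0,0.65,0,-0.03,0.2,0,0.65,0,-0.09,0.2,0,0.65])

```text
t: 37.88
eef_pos: [508.0, 265.5, 222.7]
tcp_rot: [-3.139, -0.007, 0.013]
ft_force: [-0.2, 0.2, -0.0]
opening: 0.649
grip_force: 0.0
```

>>> servo_tool(moves=[0,-0.1,0,0,0.65,0,-0.2,0,0,0.65,0,-0.3,0,0,0.65,0,-0.4,0,0,0.65,0,-0.5,0,0,0.65,0.03,-0.6,0,0,0.65,0.06,-0.7,0,0,0.65,0.09,-0.8,0,0,0.65,0.12,-0.9,0,0,0.65,0.15,-1,0,0,0.65,0.18,-1,0,0,0.65,0.191,-1,0,0,0.65])

```text
t: 38.88
eef_pos: [583.9, -138.5, 217.9]
tcp_rot: [3.141, -0.001, 0.008]
ft_force: [-0.1, 0.9, -0.2]
opening: 0.651
grip_force: 0.0
```

>>> servo_tool(moves=[0,-0.09,0,0,0.65,0,-0.18,0,0,0.65,0,-0.27,0,0,0.65,0,-0.33,0,0,0.65,0,-0.347,-0.02,0,0.65,0,-0.347,-0.08,0,0.65,0,-0.347,-0.14,0,0.65,0,-0.347,-0.2,0,0.65,0,-0.347,-0.235,0,0.65,0,-0.347,-0.244,0,0.65,0,-0.347,-0.244,0,0.65,0,-0.347,-0.244,0,0.5])

```text
t: 39.88
eef_pos: [583.4, -274.2, 121.0]
tcp_rot: [3.141, -0.001, 0.012]
ft_force: [0.3, -0.9, 0.4]
opening: 0.617
grip_force: 0.0
```

>>> servo_tool(moves=[0,0,0,0,0,0,0,0,0,0,0,0,0,0,0,0,0,0,0,0,0,0,0,0,0,0,0,0.03,0,0,0,0,0.09,0,0,0,0,0.16,0,0,0,0.02,0.22,0,0,0,0.06,0.25,0,0,0,0.13,0.25,0,0,0,0.21,0.25,0,0])

```text
t: 40.88
eef_pos: [582.6, -190.2, 220.8]
tcp_rot: [3.141, -0.001, 0.009]
ft_force: [0.9, 0.3, -3.5]
opening: 0.333
grip_force: 30.0
```

>>> servo_tool(moves=[0,0.09,0,0,0,0,0.18,0,0,0,0,0.27,0,0,0,0,0.36,0,0,0,-0.01,0.45,0,0,0,-0.02,0.54,0,0,0,-0.03,0.63,0,0,0,-0.039,0.72,0,0,0,-0.039,0.8,0,0.006,0,-0.039,0.87,0,0.013,0,-0.039,0.92,0,0.013,0,-0.039,0.95,0,0.013,0])

```text
t: 41.88
eef_pos: [566.2, 191.8, 219.9]
tcp_rot: [-3.141, 0.001, 0.054]
ft_force: [-0.7, -0.1, -3.2]
opening: 0.328
grip_force: 30.0
```

>>> servo_tool(moves=[0,0.05,0,0,0,0,0.085,0,0,0,0,0.0945,0,0,0,0,0.0945,-0.03,0,0,0,0.0945,-0.08,0,0,0,0.0945,-0.13,0,0,0,0.0945,-0.18,0,0,0,0.0945,-0.215,0,0,0,0.0945,-0.232,0,0,0,0.0945,-0.2395,0,0,0,0.0945,-0.2395,0,0,0,0.0945,-0.2395,0,0])

```text
t: 42.88
eef_pos: [567.7, 226.4, 124.9]
tcp_rot: [-3.142, -0.001, 0.051]
ft_force: [-0.3, -0.0, -2.1]
opening: 0.329
grip_force: 30.0
```

>>> servo_tool(moves=[0,0,0,0,0,0,0,0,0,0,0,0,0,0,0,0,0,0,0,0.3,0,0,0,0,0.5,0,0,0,0,0.65,0,0,0,0,0.65,0,0,0.02,0,0.65,0,0,0.07,0,0.65,0,0,0.14,0,0.65,0,0,0.22,0,0.65,0,0,0.28,-0.013,0.65])

```text
t: 43.88
eef_pos: [567.6, 226.9, 239.4]
tcp_rot: [-3.141, -0.002, 0.011]
ft_force: [-0.1, 0.7, 0.9]
opening: 0.65
grip_force: 0.0
```

>>> servo_tool(moves=[-0.04,0.04,0.05,0,0.65,-0.08,0.08,0.1,0,0.65,-0.12,0.12,0.15,0,0.65,-0.14,0.15,0.15,0,0.65,-0.15,0.15,0.15,0,0.65,-0.15,0.15,0.15,0,0.65,-0.15,0.15,0.15,0,0.65])

```text
t: 44.47
eef_pos: [507.3, 286.4, 295.6]
tcp_rot: [3.141, 0.001, 0.011]
ft_force: [-0.8, 0.1, 0.3]
opening: 0.649
grip_force: 0.0
```

```bash
python3 - <<'E'
from meas import *
meas(9,(450,650,180,410),"f1")
E
```

```text
44.4667 [507.30586192 286.37383769 295.6083399 ]
bottle 770 cap [505.9 300.  169.4] [504.9 300.6 168.3]
pack 789 cap [579.6 361.5 159.3] [579.9 361.8 159. ]
   face 727 [array([579.7, 361. ]), array([39.3, 59.2]), np.float64(84.3)]
jug 769 cap [568.  227.3 155.3] [567.8 226.8 155. ]
   face 652 [array([567.4, 227.1]), array([50.1, 49. ]), np.float64(85.4)]
```

View pics/f1.png

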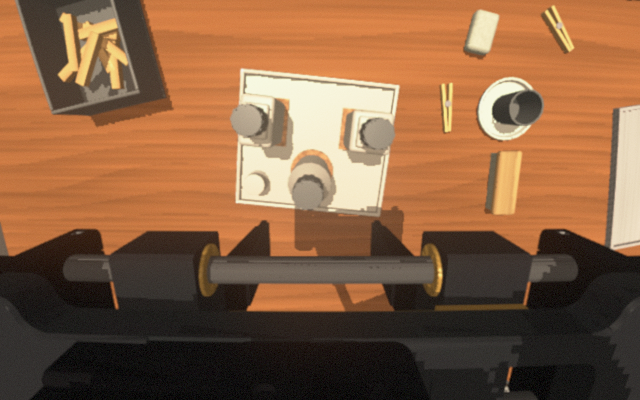

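The picture shows all three containers upright on their coasters, at (250,120), (376,132) and (308,190), and the cup standing in the dish at (510,105). Positions are within about 1 mm and 1° of the coasters. I'm handing it in.

```bash
python3 -c "
from cell import *
print(job_done())"
```

```text
the job is handed in; nothing more can be done
None
```

I handed the job in at about 44 s: the cup stands upright in the dish, and the bottle, jug and pack are back on their own coasters, each within about 1 mm and 1° in the last wrist-camera measurement; no verdict was returned.

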